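# Hold a face-frame rail home in the assembly board for screwing

### The arm

A 6-joint arm with a two-finger parallel gripper is mounted at the origin on the work surface. World frame = base frame: x ahead of the robot, y to its left, z up, the work surface at z = 0. Lengths are in m, angles in degrees, forces in N, time in s.
With the tool pointing down it reaches from about 0.35 to 0.875 m from the base axis. Payload 4.2 kg.
Tool frame: the origin (TCP) lies midway between the tips of the shut fingers; the grasp point (between the pads) lies 19 mm behind it; z points along the fingers, y is the line along which they close (so a half turn about z gives the same grasp; the last joint's range is limited). The gripper opens to 87 mm and grips with 3 to 60 N. Pads are 19 mm wide; open, the fingers measure 117 mm over their backs; the gripper's body (75 mm by 190 mm) begins 51 mm behind the grasp point.
Start: joints at [91.765, 22.042, 0.453, 0, -68.411, -14.817], TCP at [0.141, 0.609, 0.223] pointing down, gripper open.
Joint ranges: [-179.83, 179.83], [-69.29, 118.12], [-61.27, 80.66], [-181.25, 117.63], [-171.15, -9.14], [-177.46, 177.46]. Speed limits (degrees/s): [159.86, 159.86, 180, 180, 180, 180].

### API

Orientations are given as [roll, pitch, yaw] about the fixed x, y, z axes, in that order (R = Rz(yaw) Ry(pitch) Rx(roll)).
In Python, from workcell import env gives the robot as it stands. The module is installed in compiled form; this text tells all that it offers. Calls block until the motion is done:
- env.goto(position, orientation): joint-space move of the TCP to a pose.
- env.move_straight(position, rotation=None, rate=0.15, force_limit=None): straight line of the TCP; rotation=None keeps the orientation; rate is the mean speed in m/s. With force_limit (N) it stops when the force on the tool has changed by that much, and returns True; else False.
- env.set_joints(angles): joint-space move.
- env.gripper_to(opening, grasp_force=None): opening from 0.0 (shut) to 1.0 (fully open); grasp_force is the grip in N (None keeps the last); returns when the fingers have stopped.
- env.dwell(seconds).
- env.inverse_kinematics(position, orientation): joint angles nearest the present ones, or None.
- env.read_state(): the state.
- env.grab_frame(name): name is "side" or "top" or "wrist"; returns a dict with "image" (480x640x3 uint8, blue, green, red), "fx", "fy", "cx", "cy" (pixels), "D" ([k1, k2, p1, p2, k3] as OpenCV has them; the pictures are not rectified), "position" and "orientation" of the camera in the world. Camera axes: x right, y up, looking along -z (the intrinsics and any distortion apply to the point x, -y, -z); pixel columns grow to the right and rows downward; lengths in m; the calibration is good to about 2 mm. A picture is of the moment at which its call begins. There is no depth.
A pose or a line that the arm cannot do raises env.Unreachable and nothing moves.
- env.close_job(): hands the job in; it is judged then, once.
Trained networks look in a picture, given as the dict that the camera call returned (one of the last four; its "shot" number tells which), for a name from the list of things; names that differ only in an ending like _2 or _b are one class to them, and where a whole thing is asked for, a point or a joint stands for the part that bears it (a point fixed in the world has none). Each returns a list of dicts, best first, with "score" (0 to 1); they miss things now and then, are a little off and sometimes report something else, mostly with a low value. They report only what shows in the picture. A call takes as long as a camera call.
- env.search_frame(picture, thing): "xyz" ([x, y, z] in m, in world coordinates, good to about 4 mm: the middle of the surface that is visible of it).
- env.trace(picture, thing): "mask" (480x640 bool, what is visible of it).
The state is a dict: "clock": time; "joint_positions": joint angles; "qvel": joint speeds; "joint_torque": joint torques, N m; "position": TCP position; "tool_rot": TCP orientation; "force": force on the tool from outside, world axes, zero at the start; "wrist_torque": the same for the moment, N m; "opening": opening from 0.0 (shut) to 1.0 (fully open); "finger_force": force on a finger pad.
Only numpy, scipy, OpenCV 4.12 (cv2) and the standard library are available. Lean on these libraries where they do the work, as an engineer would, in place of code of your own. Each camera call takes 0.05 s, during which the arm holds its last target. There are 200 camera calls.

### The job

Be my third hand for this face frame. Pick up the narrow pale rail with the pocket holes and lay it flat on the assembly board, pockets up, in the corner beside the clamped stile: its long edge snug against the long fence and its end butted squarely against the stile's inner edge. Then push it endwise against the stile with a steady 12 N or so (6 to 20 N will do, never a shove of 40 N) keep that up for two seconds or more, and finish while still holding it pushed like that, so that I can drive the screws; leave everything else on the bench where it is.

Things in the scene. Friction and masses are not known exactly. Their poses are not given: they have to be found in the camera images.
- rail: the loose part: a pale wooden rail 260 x 45 x 20 mm (its own x, y, z) with two dark pocket holes near each end of its upper face; both ends are alike and either may go to the stile. Origin at the centre of its underside, z up out of the pocket face. 0.12 to 0.24 kg. Starts flat on the bench, pockets up. It drags on board and fence (friction about 0.5 to 0.7) if leaned on them
- jig: the assembly board, fixed to the bench: plywood 320 x 400 x 18 mm (its x, y, z), origin at the centre of its underside, top face 18 mm above the bench. It carries the long fence along its far (+x) side, and along its -y side a batten 25 mm high with two closed toggle clamps (red handles, at most 85 mm above the bench) that hold the stile down
- fence_end (a point): free end of the long fence, on its working face at the board's top, 85 mm along the jig's +y from the corner. The fence is a batten 25 mm high and 40 mm thick whose working face looks to the jig's -x. Past this end the rail overhangs the fence, so that both its long edges are free for fingers
- corner (a point): the inner corner, on the board's top face, where the long fence's working face meets the stile's inner edge; at (110, -90, 18) mm in the jig's frame, with the jig's axes. The rail belongs on its -x, +y side, its length along the jig's y, its origin at (-22.5, +130, 0) mm from here; to press it endwise push along the jig's -y
- stile: the pale stile, 260 x 45 x 20 mm (its x, y, z), clamped to the board along the jig's x with its far end at the long fence; origin at the centre of its underside, its x, y, z parallel to the jig's. Its inner edge is the long side facing the jig's +y. It does not move and gives only some 0.2 mm at 20 N
- wide_rail: bystander: a darker, wider rail without pocket holes, 260 x 65 x 20 mm, flat on the bench beside the other; origin at the centre of its underside
- glue_bottle: bystander: white glue bottle with an orange nozzle, 66 mm across, 196 mm high; origin under its centre
- tape_measure: bystander: yellow and black tape measure, 70 x 40 x 68 mm; origin under its centre
- square: bystander: try square lying flat, wooden stock 30 x 115 x 18 mm at its origin, steel blade reaching 210 mm along its -x
- screw_tub: bystander: blue open tub of screws, 110 x 85 x 45 mm; origin under its centre
- driver: bystander: cordless driver standing on its battery, 210 mm high, 200 mm long; origin under the battery's centre

How it is judged:
By the outcome, as a careful person would: the job done as asked, in the order asked, and still so for the second after the job is handed in, while the arm keeps its last pose, push and grip.
It also fails if it takes over 53 s, if anything falls off the work surface, if the arm or the gripper's body presses on something with over 40 N, if the wrist force passes 120 N, or if a joint passes its speed limit or range.

## Working session

There is one attempt and no reset: what is moved stays moved. The work goes in short steps, each a Python script; the robot and the scene stay as the last script left them, time stands still between calls to the robot, and variables do not carry over. Pictures are saved under pics/ and viewed, at most 10 in all, crops included, and the job is handed in when it is done.

```bash
mkdir -p pics
cat > h.py <<'E'
import numpy as np, cv2
from workcell import env
from scipy.spatial.transform import Rotation as R
def camR(f):
    o=np.array(f["orientation"],float)
    return R.from_euler('xyz',o,degrees=True).as_matrix() if o.size==3 else (o if o.shape==(3,3) else R.from_quat(o).as_matrix())
def K(f): return np.array([[f["fx"],0,f["cx"]],[0,f["fy"],f["cy"]],[0,0,1.]])
def unproj(f,uv,z):
    p=cv2.undistortPoints(np.array(uv,float).reshape(-1,1,2),K(f),np.array(f["D"],float)).reshape(-1,2)
    d=np.c_[p[:,0],-p[:,1],-np.ones(len(p))]@camR(f).T
    c=np.array(f["position"]); return c+d*((z-c[2])/d[:,2])[:,None]
def proj(f,P):
    q=(np.atleast_2d(P)-np.array(f["position"]))@camR(f); q=q*[1,-1,-1]
    return cv2.projectPoints(q,np.zeros(3),np.zeros(3),K(f),np.array(f["D"],float))[0].reshape(-1,2)
def rect(f,mask,z):
    "min-area rectangle of the mask's outline on plane z: centre, sizes, long-axis angle"
    c=max(cv2.findContours(mask.astype(np.uint8),cv2.RETR_EXTERNAL,cv2.CHAIN_APPROX_NONE)[0],key=cv2.contourArea)
    P=unproj(f,c.reshape(-1,2),z)[:,:2]
    (cx,cy),(w,h),a=cv2.minAreaRect((P*1000).astype(np.float32))
    if w<h: w,h,a=h,w,a+90
    return (cx/1e3,cy/1e3),(w,h),(a+90)%180-90
E
python3 - <<'E'
from h import *
f=env.grab_frame("top"); cv2.imwrite("pics/top.png",f["image"]); print(f["position"],f["orientation"],f["fx"])
for n in ["rail","stile","wide_rail","jig","corner","fence_end","glue_bottle","tape_measure","square","screw_tub","driver"]:
    print(n,[(np.round(d["xyz"],4).tolist(),round(d["score"],2)) for d in env.search_frame(f,n)[:3]])
for n,z in [("rail",.02),("stile",.038),("wide_rail",.02)]:
    for d in env.trace(f,n)[:2]: print(n,d["score"],rect(f,d["mask"],z))
f=env.grab_frame("side"); cv2.imwrite("pics/side.png",f["image"])
s=env.read_state();print(s["clock"],s["tool_rot"],s["force"])
E
```

```text
[0.40377465 0.01123432 1.45793461] [  7.65811521  -0.41691462 -89.68151397] 484.97395459605264
rail [([0.4917, 0.3765, 0.0192], 0.8), ([0.5205, -0.1521, 0.0171], 0.68)]
stile [([0.5052, -0.259, 0.0363], 0.71)]
wide_rail [([0.4824, 0.2223, 0.0196], 0.64), ([0.5202, -0.1523, 0.0171], 0.51)]
jig [([0.5251, -0.1495, 0.0182], 0.89)]
corner [([0.5281, -0.1505, 0.0156], 0.77)]
fence_end [([0.5238, -0.153, 0.0162], 0.62)]
glue_bottle []
tape_measure [([0.5797, 0.5102, 0.0648], 0.86)]
square [([0.4424, 0.5658, 0.0073], 0.75)]
screw_tub [([0.474, -0.5471, 0.0043], 0.71), ([0.4399, 0.5636, 0.0061], 0.31)]
driver [([0.6307, -0.5033, 0.1893], 0.78)]
rail 0.82 ((0.48898049926757814, 0.3793387451171875), (257.55267333984375, 49.60676574707031), 8.685774803161621)
stile 0.92 ((0.508147216796875, -0.2567889709472656), (257.07818603515625, 47.69988250732422), -0.9403762817382812)
wide_rail 0.76 ((0.4847999267578125, 0.2226890106201172), (256.21636962890625, 67.71778869628906), -2.517120361328125)
0.8 [-1.79997433e+02 -1.79484947e-04 -1.30527991e+01] [ 0.76317766  0.01069891 -0.5238121 ]
```

View pics/top.png

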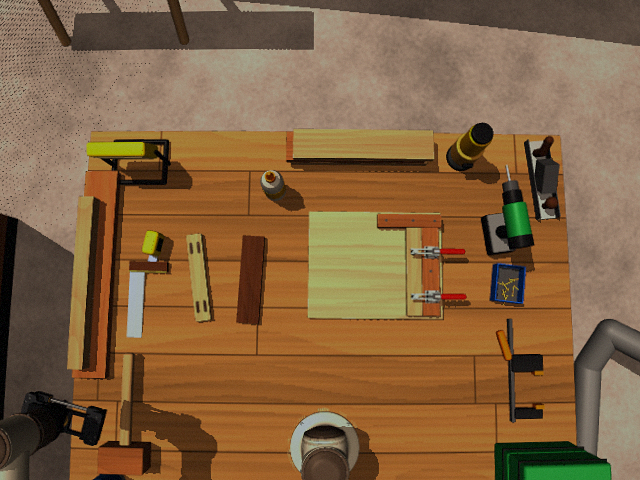

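View pics/side.png

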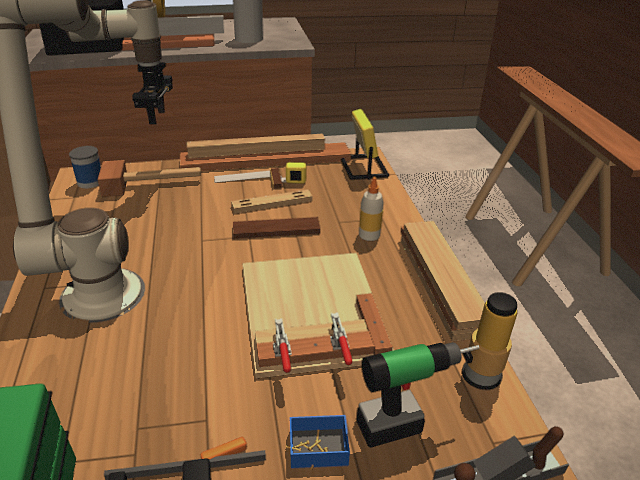

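The top view shows the pale rail with pockets at (200,278), the dark wide rail at (251,280), the jig at (375,265), the stile at (414,270) and the fence at (408,220). The side view agrees. Next I'll look at the rail from close up.

Run:
```python
from h import *
env.goto([0.49,0.379,0.30],[180,0,8.7])
s=env.read_state(); print(s["clock"],s["joint_positions"],s["force"])
f=env.grab_frame("wrist"); cv2.imwrite("pics/w1.png",f["image"]); print(f["position"],f["orientation"])
for d in env.trace(f,"rail")[:2]: print(d["score"],rect(f,d["mask"],.02))
```

```text
2.3667 [ 5.27365629e+01  1.92273138e+01  7.20941784e+00 -1.57238719e-02
 -7.80102245e+01  4.60117391e+01] [-0.19010597 -0.1566098  -0.01058078]
[0.57280419 0.39291715 0.46122537] [-1.78393618e+01 -1.18039852e-02 -8.12293920e+01]
0.67 ((0.48910317993164065, 0.3796387939453125), (258.9998474121094, 45.77980041503906), 8.583216667175293)
```

View pics/w1.png

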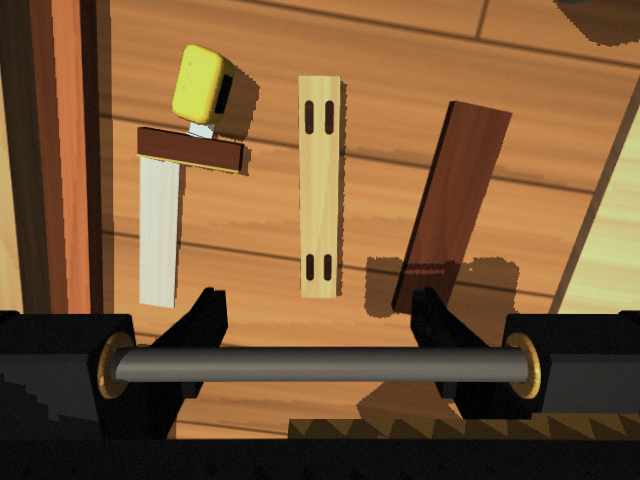

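The wrist view shows the rail centred near (320,187), pockets up. Its measured size of 259 x 46 mm agrees with the given one. Before grasping I'll look at the corner with the camera unobstructed.

Run:
```python
from h import *
env.goto([0.59,0.0,0.30],[180,0,-91])
s=env.read_state(); print(s["clock"],s["joint_positions"])
f=env.grab_frame("wrist"); cv2.imwrite("pics/w2.png",f["image"]); print(f["position"],f["orientation"])
np.save("w2.npy",{k:f[k] for k in f},allow_pickle=True)
for n,z in [("stile",.038),("jig",.018)]:
  for d in env.trace(f,n)[:2]: print(n,d["score"],rect(f,d["mask"],z)); cv2.imwrite(f"m_{n}.png",d["mask"]*255)
for n in ["corner","fence_end","glue_bottle"]: print(n,[(d["xyz"],d["score"]) for d in env.search_frame(f,n)[:2]])
```

```text
3.925 [ 1.57886819e+01  1.61859333e+01  2.93421158e+00 -9.47824878e-03
 -7.67446481e+01 -1.66900315e+01]
[ 0.58852795 -0.0831979   0.46152678] [-1.77772920e+01 -2.72273341e-02  1.79116016e+02]
jig 0.74 ((0.5298987426757813, -0.07311005401611329), (321.4580383300781, 249.7849578857422), -0.365753173828125)
corner [([0.5328, 0.1898, 0.0238], 0.74), ([0.5288, -0.0887, 0.0209], 0.6)]
fence_end [([0.5288, -0.0914, 0.0181], 0.68)]
glue_bottle [([0.7611, 0.1269, 0.0762], 0.66)][ WARN:0@1.170] global loadsave.cpp:1063 imwrite_ Unsupported depth image for selected encoder is fallbacked to CV_8U.
```

View pics/w2.png

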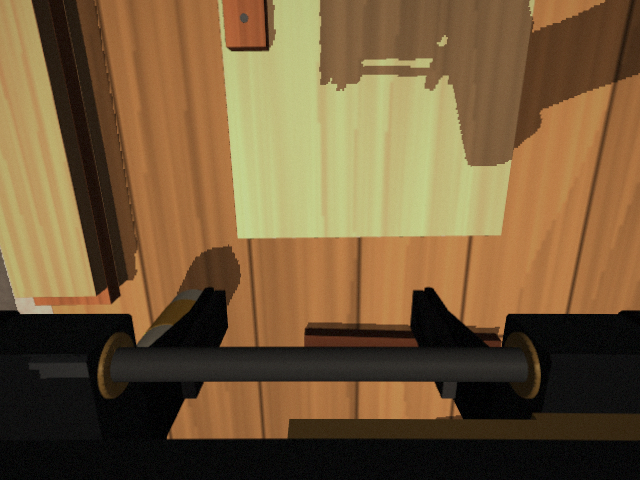

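The board's near edge is at row 237 and the fence end is at (247,47). The stile is out of view, so I'll move 0.17 m toward it.

```bash
python3 - <<'E' 2>/dev/null
from h import *
import pickle
env.goto([0.57,-0.18,0.30],[180,0,-91])
s=env.read_state(); print(s["clock"])
f=env.grab_frame("wrist"); cv2.imwrite("pics/w3.png",f["image"]); print(f["position"],f["orientation"])
for n,z in [("stile",.038)]:
  for d in env.trace(f,n)[:2]: print(n,d["score"],rect(f,d["mask"],z)); f["m"]=d["mask"]
pickle.dump(dict(f),open("w3.pkl","wb"))
E
```

```text
4.975
[ 0.56824844 -0.26407549  0.46151334] [-1.77811667e+01 -2.52350990e-02  1.78991855e+02]
stile 0.63 ((0.5088456420898437, -0.2598299560546875), (261.1952209472656, 46.55135726928711), -0.355316162109375)
```

View pics/w3.png

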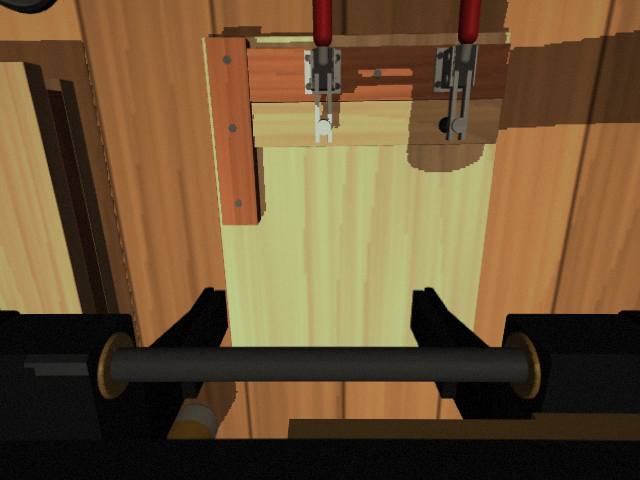

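The whole corner shows now: the stile's inner edge is along row ~146, the fence's working face is near columns 250-260, and the fence end is at (259,224). I'll fit the edges to sub-pixel.

```bash
python3 - <<'E' 2>/dev/null
from h import *
import pickle
f=pickle.load(open("w3.pkl","rb")); im=cv2.GaussianBlur(f["image"],(3,3),0).astype(float); g=im.sum(2)/3; 
def fit(P):
    v=cv2.fitLine(P[:,:2].astype(np.float32)*1000,cv2.DIST_HUBER,0,.01,.01).ravel(); return v
def hed(cols,r0,r1,z,name,ch=None):
    G=np.abs(np.gradient(im,axis=0)).sum(2); uv=[(c,r0+G[r0:r1,c].argmax()) for c in cols]
    P=unproj(f,uv,z); v=fit(P); print(name,'rows',uv[0],uv[-1],'angle',np.degrees(np.arctan(v[1]/v[0])),'y at x=.59:',(v[3]+(590-v[2])*v[1]/v[0]).round(2),'at corner x .635',(v[3]+(635-v[2])*v[1]/v[0]).round(2))
def ved(rows,c0,c1,z,name):
    G=np.abs(np.gradient(im,axis=1)).sum(2); uv=[(c0+G[r,c0:c1].argmax(),r) for r in rows]
    P=unproj(f,uv,z); v=fit(P); print(name,uv[0],uv[-1],'angle',np.degrees(np.arctan2(-v[0],v[1])) ,'x at y=-.2:',(v[2]+(-200-v[3])*v[0]/v[1]).round(2))
hed([*range(268,305),*range(345,400)],139,153,.038,"stile inner")
hed([*range(268,305),*range(345,400)],94,108,.038,"stile back")
hed(range(226,256),217,230,.043,"fence end top")
ved(range(160,210),240,258,.043,"fence face top")
ved(range(160,210),252,272,.018,"fence face shadow?")
ved(range(240,285),215,240,.018,"board far edge")
ved(range(240,280),470,492,.018,"board near edge")
m=f["m"].astype(np.uint8)
c=cv2.resize(f["image"][90:240,200:320],None,fx=5,fy=4,interpolation=cv2.INTER_CUBIC); cv2.imwrite("pics/c3.png",c[:600])
E
```

```text
stile inner rows (268, np.int64(146)) (399, np.int64(145)) angle -0.39992917 y at x=.59: -237.08 at corner x .635 -237.39
stile back rows (268, np.int64(103)) (399, np.int64(101)) angle -0.044044383 y at x=.59: -281.53 at corner x .635 -281.57
fence end top rows (226, np.int64(225)) (255, np.int64(225)) angle -0.99728364 y at x=.59: -151.46 at corner x .635 -152.25
fence face top (np.int64(257), 160) (np.int64(256), 209) angle -0.55959487 x at y=-.2: 639.17
fence face shadow? (np.int64(263), 160) (np.int64(256), 209) angle -1.7525828 x at y=-.2: 642.39
board far edge (np.int64(222), 240) (np.int64(226), 284) angle -0.1349142 x at y=-.2: 687.93
board near edge (np.int64(484), 240) (np.int64(479), 279) angle -0.4205937 x at y=-.2: 369.75
```

View pics/c3.png

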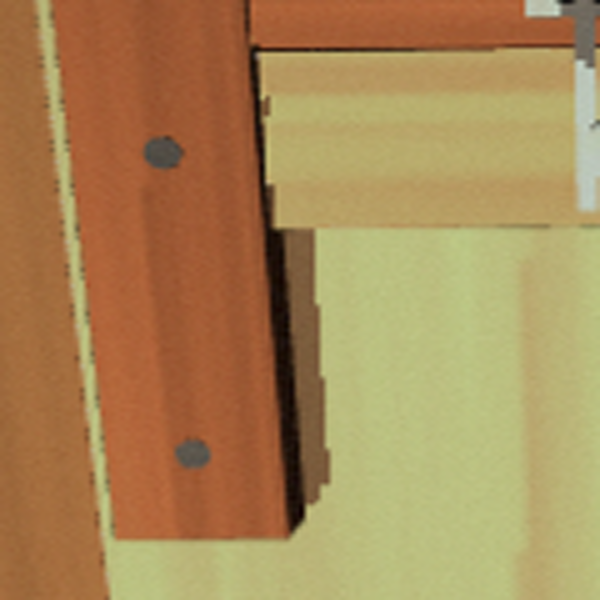

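```bash
python3 - <<'E' 2>/dev/null
from h import *
import pickle
f=pickle.load(open("w3.pkl","rb"))
print(unproj(f,[(253.7,147),(257.6,225)],.043).round(4),unproj(f,[(256.6,147),(260.6,219.5)],.018).round(4))
env.goto([.4792,.3781,.10],[180,0,8.6])
env.move_straight([.4792,.3781,.004],rate=.08,force_limit=8)
env.gripper_to(0.0,grasp_force=40)
s=env.read_state(); print(s["clock"],s["position"],s["opening"],s["finger_force"])
f0=s["force"]
env.move_straight([.4792,.3781,.15],rate=.15)
s=env.read_state(); print(s["force"]-np.array(f0),s["force"],s["opening"],s["finger_force"])
env.goto([.613,-.09,.25],[180,0,-90.4])
env.move_straight([.613,-.09,.06],rate=.15)
env.dwell(.3)
s=env.read_state(); print(s["clock"],s["force"],s["wrist_torque"],s["finger_force"])
f=env.grab_frame("wrist"); cv2.imwrite("pics/w4.png",f["image"]); pickle.dump(dict(f),open("w4.pkl","wb"))
E
```

```text
[[ 0.6375 -0.238   0.043 ]
 [ 0.6391 -0.1523  0.043 ]] [[ 0.6384 -0.2364  0.018 ]
 [ 0.6393 -0.1524  0.018 ]]
9.3583 [0.47920383 0.37809299 0.00399082] 0.5120621304789424 40.000011920928955
[ 0.15834023  0.38730776 -2.47035668] [ 0.38196579  0.05153996 -2.11937521] 0.5130079415337013 39.99949514865875
14.0083 [-0.0387499  -0.16227131 -0.76969139] [ 0.11111574 -0.08396952 -0.03578358] 39.999563097953796
```

View pics/w4.png

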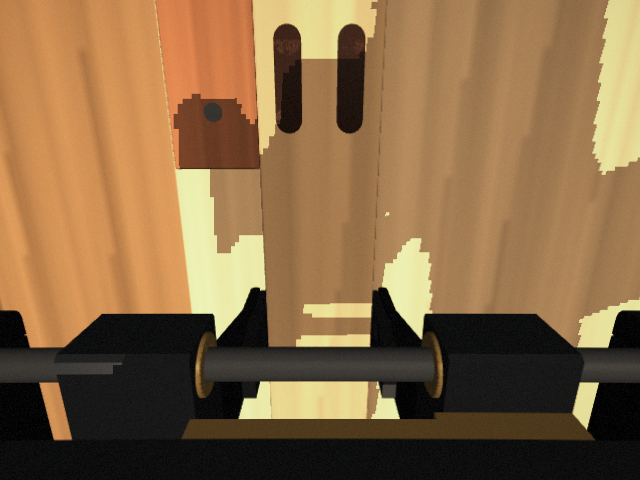

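The rail is held straight, pockets up, with the fence end at (218,168) to its left. Next: lower to touch, slide to the fence, then to the stile.

```bash
python3 - <<'E' 2>/dev/null
from h import *
def st(t):
    s=env.read_state(); print(t,round(s["clock"],2),np.round(s["position"],4),np.round(s["tool_rot"],2),"F",np.round(s["force"],2),"T",np.round(s["wrist_torque"],3)); return np.array(s["position"])
env.goto([.6135,-.089,.032],[180,0,-90.5]); p=st("pre")
print(env.move_straight([p[0],p[1],.017],rate=.012,force_limit=2.5)); p=st("down")
env.move_straight([p[0],p[1],p[2]+.0008],rate=.01); p=st("up a bit")
print(env.move_straight([p[0]+.010,p[1],p[2]],rate=.01,force_limit=2.5)); p=st("fence")
E
```

```text
pre 14.31 [ 0.6145 -0.0889  0.0323] [-1.799e+02  1.000e-02 -9.051e+01] F [ 1.52 -0.48  0.78] T [ 0.349 -0.269 -0.038]
True
down 14.82 [ 0.614  -0.0894  0.0292] [-1.7995e+02 -1.0000e-02 -9.0520e+01] F [ 0.58 -1.2   1.65] T [ 0.313 -0.117 -0.033]
up a bit 15.07 [ 0.6138 -0.0893  0.0298] [-179.97   -0.    -90.53] F [ 0.41 -0.19  0.06] T [ 0.247 -0.215 -0.105]
True
fence 15.64 [ 0.6179 -0.0894  0.0293] [179.94  -0.   -90.55] F [ 1.21 -0.38  1.08] T [ 0.134 -0.271 -0.094]
```

```bash
cat >> h.py <<'E'
def st(t):
    s=env.read_state(); print(t,round(s["clock"],2),np.round(s["position"],4),np.round(s["tool_rot"],2),"F",np.round(s["force"],2),"T",np.round(s["wrist_torque"],3)); return np.array(s["position"])
E
python3 - <<'E' 2>/dev/null
from h import *
env.dwell(.5); p=st("settled")
env.move_straight([.6145,-.089,.029],rate=.02); env.dwell(.5); p=st("pre")
print(env.move_straight([.6145,-.089,.017],rate=.012,force_limit=3)); p=st("down"); env.dwell(.4); p=st("down settled")
E
```

```text
settled 16.14 [ 0.617  -0.0893  0.0288] [179.83   0.   -90.54] F [1.4  0.01 1.6 ] T [ 0.327 -0.644 -0.2  ]
pre 16.9 [ 0.6142 -0.0889  0.0288] [179.74   0.   -90.52] F [ 0.1  -0.14  2.08] T [ 0.808 -0.108 -0.042]
True
down 17.42 [ 0.6144 -0.0896  0.0245] [ 1.7977e+02 -3.0000e-02 -9.0550e+01] F [-0.13 -0.97  1.47] T [ 0.275 -0.119 -0.049]
down settled 17.82 [ 0.6143 -0.0895  0.0247] [ 1.7976e+02 -3.0000e-02 -9.0550e+01] F [ 0.47 -1.41  1.47] T [ 0.027 -0.199 -0.062]
```

```bash
python3 - <<'E' 2>/dev/null
from h import *
f=env.grab_frame("side"); g=env.grab_frame("wrist"); st("now")
a=cv2.resize(f["image"][230:400,220:420],(800,600),interpolation=cv2.INTER_CUBIC)
a=cv2.resize(f["image"][230:390,220:420],(500,400),interpolation=cv2.INTER_CUBIC)
b=cv2.resize(g["image"],(300,225))
o=np.zeros((400,800,3),np.uint8); o[:,:500]=a; o[:225,500:]=b
cv2.imwrite("pics/s5.png",o)
E
```

```text
now 17.92 [ 0.6144 -0.0894  0.0248] [ 1.7977e+02 -2.0000e-02 -9.0550e+01] F [-0.16 -2.14  1.7 ] T [ 0.041 -0.223 -0.096]
```

View pics/s5.png

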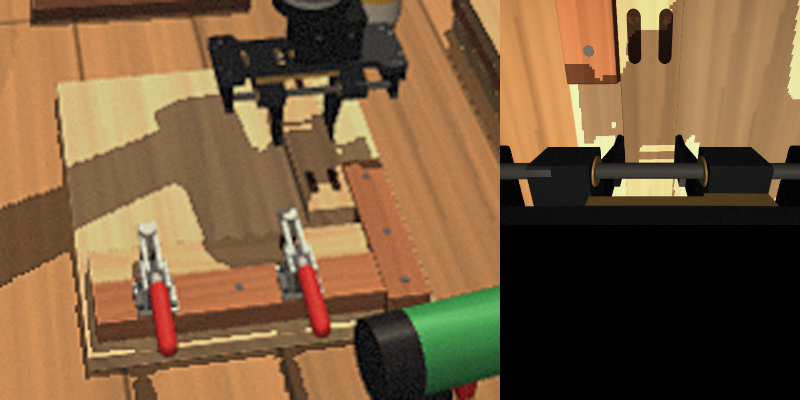

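The rail sits alongside the fence with its end still short of the stile edge. Nothing fouls it, so I'll continue down.

```bash
python3 - <<'E' 2>/dev/null
from h import *
for z in (.0235,.0225,.0215,.0205):
    c=env.move_straight([.6145,-.089,z],rotation=[180,0,-90.5],rate=.008,force_limit=6); env.dwell(.25); p=st(f"z {z} {c}")
    if c: break
E
```

```text
z 0.0235 False 18.48 [ 0.6144 -0.089   0.0235] [179.99  -0.   -90.5 ] F [ 0.44 -2.93  1.79] T [-0.079 -0.055 -0.028]
z 0.0225 False 19.01 [ 0.6145 -0.089   0.0225] [180.    -0.   -90.49] F [ 0.33 -2.    2.25] T [-0.157 -0.146 -0.004]
z 0.0215 False 19.53 [ 0.6145 -0.089   0.0215] [-180.     0.   -90.5] F [-0.25 -1.69  1.32] T [-0.081 -0.202  0.018]
z 0.0205 False 20.06 [ 0.6145 -0.089   0.0205] [-180.     0.   -90.5] F [ 0.33 -1.95  1.6 ] T [-0.069 -0.088 -0.036]
```

```bash
python3 - <<'E' 2>/dev/null
from h import *
for z in (.0195,.0185,.018):
    c=env.move_straight([.6145,-.089,z],rotation=[180,0,-90.5],rate=.008,force_limit=6); env.dwell(.2); p=st(f"z {z} {c}")
    if c: break
f=env.grab_frame("side"); cv2.imwrite("pics/s6.png",cv2.resize(f["image"][250:350,300:400],(600,600),interpolation=cv2.INTER_CUBIC))
E
```

```text
z 0.0195 False 20.53 [ 0.6145 -0.089   0.0195] [-180.     0.   -90.5] F [ 0.23 -2.33  1.46] T [-0.034 -0.121 -0.082]
z 0.0185 False 21.01 [ 0.6145 -0.089   0.0185] [-180.     0.   -90.5] F [ 0.56 -1.91  2.39] T [-0.076 -0.073 -0.034]
z 0.018 False 21.46 [ 0.6145 -0.089   0.0185] [-1.7999e+02 -1.0000e-02 -9.0490e+01] F [-1.24 -1.85  5.41] T [ 0.003  0.236 -0.01 ]
```

View pics/s6.png

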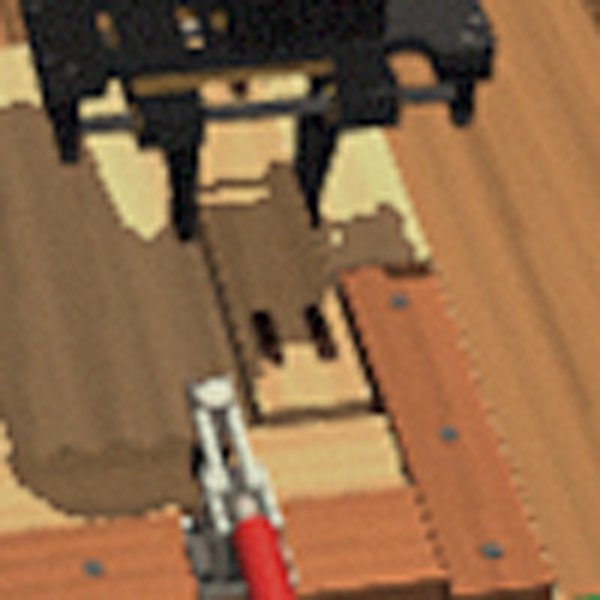

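The side view shows the rail flat on the board, its end a few mm off the stile and a thin gap at the fence. The fingertips now seem to touch the board. I'll release, raise 3 mm and regrip so the rail sits truly flat, then slide it to the fence.

```bash
python3 - <<'E' 2>/dev/null
from h import *
rot=[180,0,-90.5]
env.gripper_to(.58); 
env.move_straight([.6145,-.089,.0215],rotation=rot,rate=.02); env.dwell(.3); st("free")
env.gripper_to(0.,grasp_force=40); env.dwell(.2); p=st("grip")
for i in range(1,14):
    c=env.move_straight([.6145+.0005*i,-.089,.0215],rotation=rot,rate=.01); env.dwell(.1)
    s=env.read_state(); F=s["force"]; print(i,np.round(F,1),np.round(s["wrist_torque"],2))
    if F[0]<-4: break
st("end")
E
```

```text
free 22.57 [ 0.6142 -0.089   0.0213] [179.96   0.   -90.51] F [ 0.42  0.25 -0.04] T [ 0.086 -0.029 -0.038]
grip 23.07 [ 0.6144 -0.089   0.0214] [179.99   0.   -90.5 ] F [-0.6  -0.21 -1.38] T [ 0.077 -0.073  0.015]
1 [-1.6  0.7  0.2] [ 0.1   0.18 -0.01]
2 [-0.6  0.4  0.9] [ 0.07  0.13 -0.07]
3 [-0.3 -0.5 -1.2] [ 0.05 -0.02 -0.04]
4 [ 0.2 -0.7 -1. ] [ 0.08 -0.07 -0.07]
5 [-0.2  0.3 -1.6] [ 0.08 -0.05 -0.03]
6 [-0.4 -0.2 -1.2] [ 0.1  -0.06 -0.03]
7 [-0.2  0.5 -0.6] [ 0.14  0.14 -0.05]
8 [-3.3  0.2  1.6] [ 0.29  0.91 -0.05]
9 [-4.8  1.3  2.2] [ 0.48  1.31 -0.15]
end 26.22 [ 0.6179 -0.089   0.0215] [179.86   0.   -90.53] F [-4.84  1.25  2.24] T [ 0.483  1.306 -0.154]
```

```bash
python3 - <<'E' 2>/dev/null
from h import *
rot=[180,0,-90.5]; x=.6182
env.move_straight([x,-.089,.0215],rotation=rot,rate=.01)
y=-.089
for i in range(40):
    y-=.001 if i<4 else .0005
    env.move_straight([x,y,.0215],rotation=rot,rate=.015)
    s=env.read_state(); F=s["force"]; print(round(y,4),round(s["position"][1],4),np.round(F,1),np.round(s["wrist_torque"],2))
    if F[1]>5: break
env.dwell(.4); st("end")
E
```

```text
-0.09 -0.0896 [-5.3  2.5  2. ] [ 0.96  1.1  -0.21]
-0.091 -0.0903 [-4.1  3.7  2.6] [ 1.15  1.17 -0.18]
-0.092 -0.0912 [-3.7  3.9  2.2] [ 1.25  1.23 -0.21]
-0.093 -0.0922 [-5.5  4.1  2.4] [ 1.31  1.19 -0.22]
-0.0935 -0.0927 [-3.8  4.3  2.8] [ 1.38  1.23 -0.18]
-0.094 -0.0931 [-4.7  4.3  2.9] [ 1.35  1.27 -0.2 ]
-0.0945 -0.0936 [-4.3  4.5  2. ] [ 1.39  1.2  -0.2 ]
-0.095 -0.0941 [-4.3  4.7  1.4] [ 1.44  1.22 -0.21]
-0.0955 -0.0946 [-4.6  4.9  1.9] [ 1.39  1.24 -0.16]
-0.096 -0.0951 [-4.6  5.1  1.4] [ 1.41  1.21 -0.21]
end 29.37 [ 0.6178 -0.0951  0.0215] [ 1.7996e+02  6.0000e-02 -9.0510e+01] F [-4.66  4.66  2.67] T [ 1.422  1.249 -0.188]
```

Only sliding drag so far (about 4.7 N from leaning on the fence and board). I'll ease both off a little and continue to the stile.

```bash
python3 - <<'E' 2>/dev/null
from h import *
rot=[180,0,-90.5]; x=.6178; z=.0218
y=-.0955; last=None
for i in range(30):
    env.move_straight([x,y,z],rotation=rot,rate=.01)
    s=env.read_state(); F=s["force"]; print(round(y,4),round(s["position"][1],4),np.round(F,1),np.round(s["wrist_torque"],2))
    if F[1]>7: break
    y-=.0005
env.dwell(.3); st("end")
E
```

```text
-0.0955 -0.0954 [-2.8  1.1 -1.7] [ 0.55  0.71 -0.13]
-0.096 -0.0961 [-2.5  0.9 -1.4] [ 0.49  0.67 -0.09]
-0.0965 -0.0967 [-2.   0.8 -1.2] [ 0.4   0.6  -0.12]
-0.097 -0.0971 [-2.1  1.8 -2.4] [ 0.33  0.63 -0.1 ]
-0.0975 -0.0976 [-2.4  1.6 -1.8] [ 0.42  0.7  -0.14]
-0.098 -0.098 [-2.   1.7 -0.9] [ 0.52  0.73 -0.12]
-0.0985 -0.0983 [-3.4  2.2 -1.5] [ 0.84  0.82 -0.13]
-0.099 -0.0984 [-3.   4.1 -1.4] [ 1.42  0.89 -0.15]
-0.0995 -0.0984 [-3.5  6.2 -0.3] [ 1.88  0.97 -0.18]
-0.1 -0.0984 [-3.4  8.6 -0.7] [ 2.36  1.   -0.12]
end 32.17 [ 0.6178 -0.0984  0.0218] [-1.800e+02  9.000e-02 -9.049e+01] F [-3.1   8.1  -0.24] T [ 2.418  0.983 -0.126]
```

```bash
python3 - <<'E' 2>/dev/null
from h import *
rot=[180,0,-90.5]; x=.6178
env.move_straight([x,-.1,.0215],rotation=rot,rate=.01); env.dwell(.2); st("lower")
y=-.1
for i in range(12):
    if env.read_state()["force"][1]>13: break
    y-=.0004; env.move_straight([x,y,.0215],rotation=rot,rate=.01); env.dwell(.1)
print(y); st("pushed"); env.dwell(1.); st("1s")
f=env.grab_frame("side"); g=env.grab_frame("wrist")
a=cv2.resize(f["image"][260:340,310:400],(450,400),interpolation=cv2.INTER_CUBIC)
b=cv2.resize(g["image"][:260,150:480],(345,272),interpolation=cv2.INTER_CUBIC)
o=np.zeros((400,800,3),np.uint8); o[:,:450]=a; o[:272,455:]=b
cv2.imwrite("pics/s7.png",o)
E
```

```text
lower 32.62 [ 0.6178 -0.0984  0.0216] [-1.800e+02  9.000e-02 -9.049e+01] F [-4.02  7.32  0.25] T [ 2.404  1.05  -0.157]
-0.102
pushed 34.37 [ 0.6177 -0.0985  0.0216] [-179.98    0.2   -90.48] F [-3.33 14.91  0.48] T [ 4.391  1.318 -0.173]
1s 35.37 [ 0.6178 -0.0985  0.0216] [-179.98    0.2   -90.48] F [-5.14 15.88  1.66] T [ 4.332  1.317 -0.098]
```

View pics/s7.png

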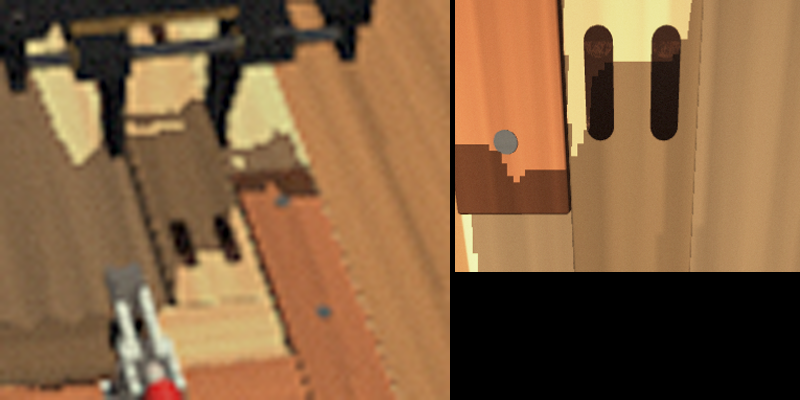

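The rail is flush against the fence, its end butted on the stile with no gap visible, and the push is steady. I'll hold it and hand in.

```bash
python3 - <<'E' 2>/dev/null
from h import *
env.dwell(2.0); st("hold"); print(env.close_job())
E
```

```text
hold 37.47 [ 0.6177 -0.0985  0.0216] [-179.99    0.2   -90.48] F [-5.19 15.33  1.27] T [ 4.323  1.372 -0.176]
the job is handed in; nothing more can be done
None
```

The rail lies pockets up in the corner, snug on the fence and butted against the stile. I held it there over 3 s at about 15 N at the wrist (roughly 12 N at the stile by my estimate), still pushing when I handed the job in at 37.5 s.

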